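# Trip the hidden catch of a drive dock and take the drive out

## Task

The drive is locked down in the docking station. Take the eject pin from its stand, push it down through the small hole in the station's top until the hidden catch lets go and the drive springs up. Put the pin back in its stand, lift the drive out and set it down gently, standing upright, in the shallow grey tray. Leave everything else where it is.

Things in the scene. Friction and masses are not known exactly. Their poses are not given: they have to be found in the camera images.
- dock: Docking station: fixed black box, 64 mm wide (its x), 160 mm long (its y), 105 mm tall, origin under its centre at table height. In its top are the drive slot (-y half) and, in an aluminium plate over the +y half, the small access hole.
- hole (a point): Centre of the mouth of the round access hole, 11 mm across, in the aluminium plate on top of the station, 105 mm above the table; on the station's centre line, 48 mm from its middle towards +y; axes as the station's. The hole is 6 mm deep and opens into a hollow; the catch's steel pad lies 26 mm below the mouth, under the hole.
- slot (a point): Centre of the mouth of the station's drive slot, 24 x 72 mm, 105 mm above the table, 83 mm from the hole towards -y of the station; axes as the station's.
- drive_c (a point): Centre of the drive cartridge (loose, about 0.2 kg): dark steel block 22 mm thick (its x), 70 mm wide (its y), 88 mm tall (its z), with a notch 7 mm deep in one narrow side, 55.5 to 67.5 mm up. Locked, its top is flush with the station's. Sprung up, it stands loosely in the slot on a spring plate, top 45 mm above the station, to be gripped across its thickness and drawn up.
- latch (a joint): Hidden catch, m along its 45 degree slope: 0 locked, 0.0105 at its stop. Pressing its pad straight down takes 5 to 10 N; the drive is freed when the pad has gone down 3 to 6 mm (stop at 7.4 mm); it springs back when let go. Freed, the drive springs up 45 mm by itself.
- pin_c (a point): Middle of the eject pin's handle (loose, 60 g): black round handle 16 mm across, 50 mm tall, on a collar 24 mm across and 5 mm thick; below it a steel shaft 5 mm across reaches 45 mm down. z points up along the pin. The shaft's lower end is 75 mm below this point, the collar's underside 30 mm below.
- pin_tip (a point): Lower end of the eject pin's shaft, 75 mm below the middle of its handle.
- stand_hole (a point): Centre of the mouth of the hole in the pin's stand, a fixed wooden block 56 x 56 x 55 mm; the hole is 14 mm across, chamfered, 50 mm deep. The mouth is 55 mm above the table. At rest the pin stands in it with its collar on the block, so the handle's middle is 30 mm above this point.
- tray: Shallow open grey plastic tray, fixed, 125 x 125 mm outside, 22 mm tall, walls 4 mm, floor 4 mm thick; origin under its centre at table height, x and y along its sides.
- jar: Bystander: closed clear jar 52 mm across, 70 mm tall, origin under its centre.
- tape: Bystander: roll of grey tape lying flat, 90 mm across, 24 mm tall, origin under its centre.
- driver: Bystander: screwdriver 170 mm long lying on the table.
There are look-alikes about, which are no part of the job. Leave any pink look-alike of the tray alone.

How it is judged:
By the outcome, as a careful person would: the job done as asked, in the order asked, and still so for the second after the job is handed in, with the robot touching nothing.
It also fails if it takes over 58 s, if anything falls off the work surface, if the arm or the gripper's body presses on something with over 40 N, if the wrist force passes 120 N, or if a joint passes its speed limit or range.

## Robot

A 6-joint arm with a two-finger parallel gripper is mounted at the origin on the work surface. World frame = base frame: x ahead of the robot, y to its left, z up, the work surface at z = 0. Lengths are in m, angles in rad, forces in N, time in s.
With the tool pointing down it reaches from about 0.35 to 0.775 m from the base axis. Payload 7.3 kg.
Tool frame: the origin (TCP) lies midway between the tips of the shut fingers; the grasp point (between the pads) lies 19 mm behind it (robot.tcp_to_grasp is the distance from the TCP to the grasp point, in m); z points along the fingers, y is the direction in which the jaws open and shut (so a half turn about z gives the same grasp; the last joint's range is limited). The gripper opens to 92 mm and grips with 3 to 60 N. Pads are 19 mm wide; open, the fingers measure 130 mm over their backs; the gripper's body (75 mm by 190 mm) begins 47 mm behind the grasp point.
Start: joints at [1.202, 0.342, 1.524, -0, 1.275, -0.146], TCP at [0.116, 0.512, 0.227] pointing down, gripper open.
Joint ranges: [-2.53, 2.53], [-0.77, 2.02], [0.04, 2.7], [-1, 4.14], [0.28, 2.66], [-3.11, 3.11]. Speed limits (rad/s): [2.57, 2.57, 3.14, 3.14, 3.14, 3.14].

## Interface

Orientations are given as [roll, pitch, yaw] about the fixed x, y, z axes, in that order (R = Rz(yaw) Ry(pitch) Rx(roll)).
In Python, from cell import status, read_camera, camera_info, ticket, robot gives the robot as it stands.
- The arm moves only by the tool jog_arm, never from a script. Its argument "plan" is a list that holds one entry, the list of rows, each a list of 7 numbers: the shift along the tool's x, y, z each as a share of 0.05 m, from -1 to 1, then the turn, a rotation vector about the tool's x, y, z each as a share of 0.15 rad, from -1 to 1, then the opening, from 0 (shut) to 1 (fully open). In form: [[[x, y, z, wx, wy, wz, hand], ...]]. A call has 1 to 20 rows; each row shifts and turns the commanded pose from where the row before left it, along the tool's axes as they then stand; what a row does not reach is not made up. A row lasts 1/8 s, in which the tool goes at most 62.5 mm and 10.7 degrees, less where a joint would pass 70% of its speed; a pose out of reach is approached as far as the arm can. A call with a number of a shift or a turn outside -1 to 1 is refused whole. A call with a gripper value outside its range is refused whole. The fingers move at their own pace and stop on an object; "squeeze" is the grip in N (left out, the last holds). Time passes only in rows, so rows that do not move let the fingers close. It gives the time, the measured TCP pose, the force and the opening at its end, in the units of the state.
- status.observe(): the state, without advancing time (a new reading comes with each control period).
- read_camera(name): name is "scene" or "top" or "wrist"; returns (picture, depth): 420x560x3 uint8, red, green, blue; 420x560 float32, m along the optical axis (not along the pixel's ray), 0 where there is no reading.
- camera_info(name): a dict with "mtx" (3x3 intrinsics, pixels), "distortion" ([k1, k2, p1, p2, k3] as OpenCV has them; the pictures are not rectified), "world_to_cam" (4x4, takes a point from world to camera coordinates). Camera axes: x right, y down, z forward; pixel columns grow to the right and rows downward; lengths in m; the calibration is good to about 2 mm. A picture is of the moment at which its call begins: read the wrist's pose just before it. camera_info takes no time and is no camera call; for the wrist camera it gives the pose at the moment of the call.
- ticket.hand_in(): hands the job in, once; it reports no verdict.
The state is a dict: "time": time; "qpos": joint angles; "qvel": joint speeds; "joint_efforts": joint torques, N m; "tool_pos": TCP position; "tool_rot": TCP orientation; "contact_force": force on the tool from outside, world axes, zero at the start; "torque": the same for the moment, N m; "opening": finger opening in m.
Only numpy, scipy, OpenCV 4.12 (cv2) and the standard library are available. Lean on these libraries where they do the work, as an engineer would, in place of code of your own. Each camera call takes 0.05 s, during which the arm holds its last target.

## Working session

There is one attempt and no reset: what is moved stays moved. The work goes in short steps, Python scripts to look and compute and a tool call to move; the robot and the scene stay as the last step left them, time stands still between calls to the robot, and variables do not carry over. Pictures are saved under pics/ and viewed, and the job is handed in when it is done.

Besides the shell and the picture viewer there is one more tool, called after "Request:" as name([rows], argument=value, ...), one row to a line, values as JSON. jog_arm: Moves the arm, as the interface text tells. Its arguments: {"type":"object","properties":{"plan":{"type":"array"},"squeeze":{"type":"number"}},"required":["plan"]}

```bash
ls; mkdir -p pics
python3 - <<'E'
from cell import status, read_camera, camera_info, ticket, robot
import cv2,numpy as np
print(status.observe()); print([a for a in dir(robot) if a[0]!='_'])
for n in ("scene","top","wrist"):
    i=camera_info(n);print(n,i)
    p,d=read_camera(n); cv2.imwrite(f"pics/{n}0.png",p[:,:,::-1]); np.save(f"pics/{n}0.npy",d)
E
```

```text
pics
{'time': 0.0, 'qpos': array([ 1.20202125e+00,  3.42727746e-01,  1.52502513e+00, -2.36707631e-05,
        1.27539001e+00, -1.45985626e-01]), 'qvel': array([ 1.93960647e-05, -1.34645492e-03, -1.92599981e-03,  1.61930283e-03,
        7.47327071e-04,  8.72855183e-04]), 'joint_efforts': array([ 3.39172648e-04, -4.31236589e+01, -2.44215542e+01,  7.18376739e-02,
        5.61086484e-02, -1.53141068e-04]), 'tool_pos': array([0.11582803, 0.51164331, 0.22603952]), 'tool_rot': array([-3.14005562e+00, -2.03114489e-04,  2.91880995e+00]), 'contact_force': array([ 0.47633795, -0.61579798,  0.64058844]), 'torque': array([-0.0508143 , -0.05309122,  0.04045729]), 'opening': 0.09208327870098867}
['IKError', 'tcp_to_grasp']
scene {'mtx': array([[476.88424276,   0.        , 283.01072867],
       [  0.        , 476.88424276, 220.63749114],
       [  0.        ,   0.        ,   1.        ]]), 'distortion': array([0.0186408, 0.       , 0.       , 0.       , 0.       ]), 'world_to_cam': array([[ 0.34113347,  0.93995408,  0.01069016, -0.29497718],
       [ 0.64027385, -0.22401539, -0.73475609, -0.26372632
[... 462 characters left out ...]
    [-0.997409  ,  0.00379699, -0.07183917,  0.5582832 ],
       [ 0.07170388, -0.02827493, -0.99702512,  1.10504198],
       [ 0.        ,  0.        ,  0.        ,  1.        ]])}
wrist {'mtx': array([[367.34533219,   0.        , 283.9537224 ],
       [  0.        , 367.34533219, 217.08097839],
       [  0.        ,   0.        ,   1.        ]]), 'distortion': array([-0.03000281,  0.        ,  0.        ,  0.        ,  0.        ]), 'world_to_cam': array([[ 0.21929353,  0.97565709, -0.0018964 , -0.52453053],
       [ 0.92971725, -0.20837765,  0.30365209, -0.03873145],
       [ 0.29586515, -0.06835205, -0.95278109,  0.39072534],
       [ 0.        ,  0.        ,  0.        ,  1.        ]])}
```

View pics/scene0.png

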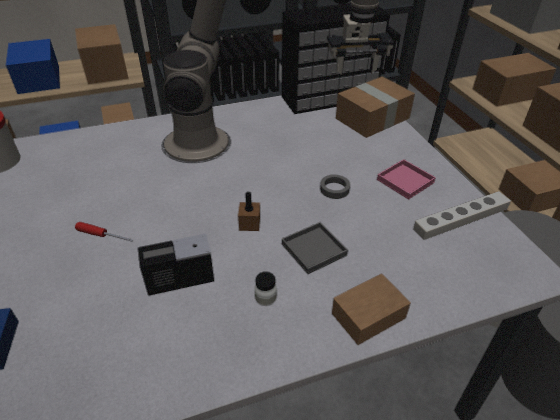

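View pics/top0.png

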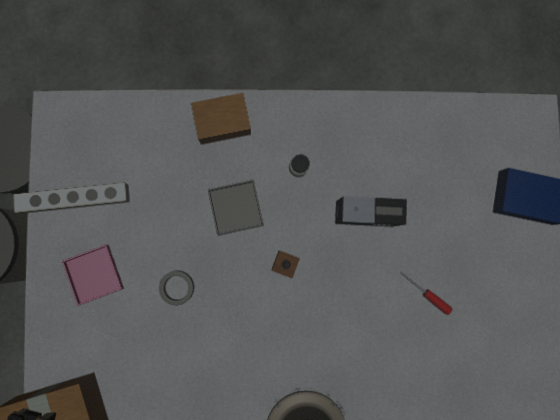

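View pics/wrist0.png

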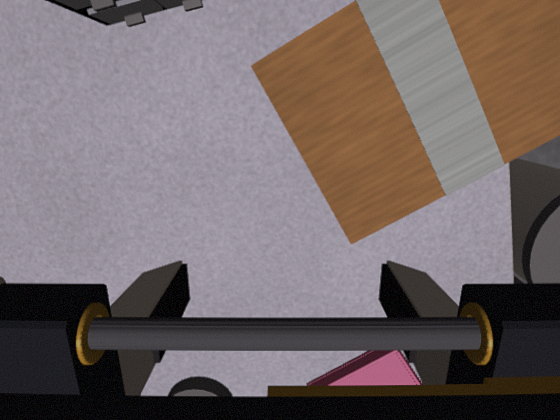

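The top and scene views show everything. In top: dock at (371,211), with its aluminium plate on the left (+y) and slot on the right; stand and pin at (286,264); grey tray at (236,208); jar at (300,165); pink look-alike tray at (94,275).

```bash
cat > h.py <<'E'
import cv2,numpy as np
from cell import status, read_camera, camera_info, robot
def cloud(n,d,info=None):
    i=info or camera_info(n); H,W=d.shape
    u,v=np.meshgrid(np.arange(W),np.arange(H))
    p=cv2.undistortPoints(np.stack([u,v],-1).reshape(-1,1,2).astype(np.float64),i['mtx'],i['distortion']).reshape(H,W,2)
    P=np.concatenate([p*d[...,None],d[...,None]],-1)
    T=np.linalg.inv(i['world_to_cam'])
    return P@T[:3,:3].T+T[:3,3]
def ray(px,z,i):
    p=cv2.undistortPoints(np.array(px,float).reshape(-1,1,2),i['mtx'],i['distortion']).reshape(-1,2)
    T=np.linalg.inv(i['world_to_cam']); d=np.c_[p,np.ones(len(p))]@T[:3,:3].T; o=T[:3,3]
    return o+d*((z-o[2])/d[:,2])[:,None]
def proj(X,i):
    T=i['world_to_cam']; 
    return cv2.projectPoints(np.array(X,float).reshape(-1,1,3),cv2.Rodrigues(T[:3,:3])[0],T[:3,3],i['mtx'],i['distortion'])[0].reshape(-1,2)
E
python3 - <<'E'
from h import *
for n in("top","scene"):
    C=cloud(n,np.load(f"pics/{n}0.npy")); np.save(f"pics/{n}C.npy",C)
    def rep(name,m):
        p=C[m][:,:2]; 
        if len(p)<5: print(n,name,len(p));return
        r=cv2.minAreaRect((p*1000).astype(np.float32)); print(n,name,len(p),'med z %.4f'%np.median(C[m][:,2]),'mean',p.mean(0).round(4),'rect',np.round(r[0],1),np.round(r[1],1),round(r[2],1))
    X,Y,Z=C[...,0],C[...,1],C[...,2]
    reg=lambda x0,x1,y0,y1,z0,z1:(X>x0)&(X<x1)&(Y>y0)&(Y<y1)&(Z>z0)&(Z<z1)
    print(np.median(Z[reg(.2,.6,-.3,.3,-.03,.03)]))
    rep('docktop',reg(.4,.75,-.35,-.05,.095,.115))
    rep('stand',reg(.35,.6,-.05,.15,.047,.063))
    rep('pin',reg(.35,.6,-.05,.15,.09,.13))
    rep('pinhandle',reg(.35,.6,-.05,.15,.065,.13))
    rep('tray',reg(.45,.75,.08,.3,.012,.03))
    rep('trayfloor',reg(.45,.75,.08,.3,.003,.012))
    rep('jar',reg(.6,.75,-.1,.08,.05,.09))
p=cv2.imread("pics/top0.png"); 
a=cv2.resize(p[180:240,325:425],None,fx=8,fy=8,interpolation=2); a=np.clip(a*1.6,0,255); cv2.imwrite("pics/tc.png",a)
b=cv2.resize(p[170:290,200:310],None,fx=5,fy=5,interpolation=2);b=np.clip(b*1.6,0,255); cv2.imwrite("pics/td.png",b)
p=cv2.imread("pics/scene0.png"); b=cv2.resize(p[180:310,130:360],None,fx=3.4,fy=3.4,interpolation=2);b=np.clip(b*1.6,0,255); cv2.imwrite("pics/sc.png",b)
E
```

```text
0.0005855403426284767
top docktop 1579 med z 0.1053 mean [ 0.5742 -0.167 ] rect [ 574.8 -168.1] [160.9  62.7] 86.8
top stand 436 med z 0.0554 mean [0.4416 0.0515] rect [441.6  51.2] [56.3 55.8] 69.3
top pin 37 med z 0.1098 mean [0.4419 0.0521] rect [442.4  51.6] [14.6 14.7] 2.9
top pinhandle 42 med z 0.1096 mean [0.4422 0.0527] rect [442.   52.1] [14.3 15.4] 42.7
top tray 309 med z 0.0212 mean [0.5913 0.1823] rect [591.  181.5] [122.9 125.8] 12.3
top trayfloor 1782 med z 0.0044 mean [0.5853 0.182 ] rect [599.3 189.6] [219.  298.4] 89.9
top jar 278 med z 0.0697 mean [0.6946 0.0092] rect [665.4 -35.8] [162.2  44.2] 55.5
-5.224817409582583e-05
scene docktop 1565 med z 0.1045 mean [ 0.581  -0.1679] rect [ 575.9 -166.3] [159.3  70.7] 86.5
scene stand 306 med z 0.0546 mean [0.4494 0.0538] rect [443.1  55.1] [56.3 63.8] 69.4
scene pin 49 med z 0.1042 mean [0.4473 0.0539] rect [445.3  54.4] [15.  13.2] 86.2
scene pinhandle 91 med z 0.0940 mean [0.4478 0.0535] rect [446.   54.3] [15.2 14.2] 89.3
scene tray 505 med z 0.0191 mean [0.5968 0.1859] rect [594.8 185. ] [129.5 129.9] 12.1
scene trayfloor 1126 med z 0.0045 mean [0.5917 0.1852] rect [596.7 187.8] [299.3 214.9] 1.9
scene jar 391 med z 0.0690 mean [ 0.6939 -0.002 ] rect [658.  -26.7] [169.6  47. ] 42.3[ WARN:0@0.713] global loadsave.cpp:1063 imwrite_ Unsupported depth image for selected encoder is fallbacked to CV_8U.
```

View pics/tc.png

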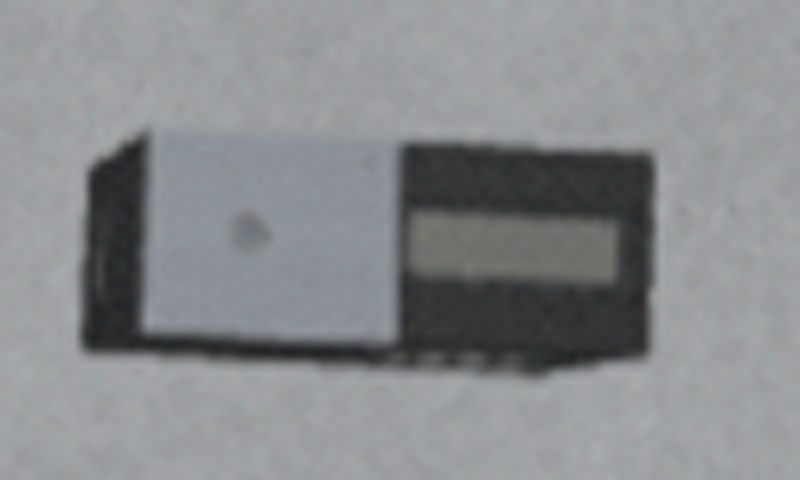

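View pics/sc.png

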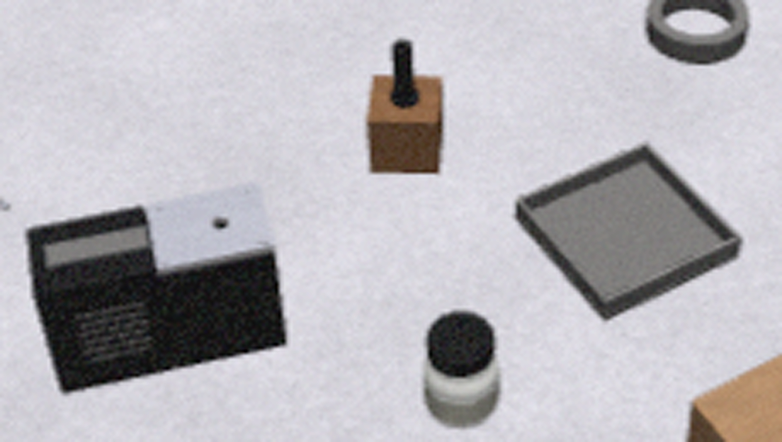

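View pics/td.png

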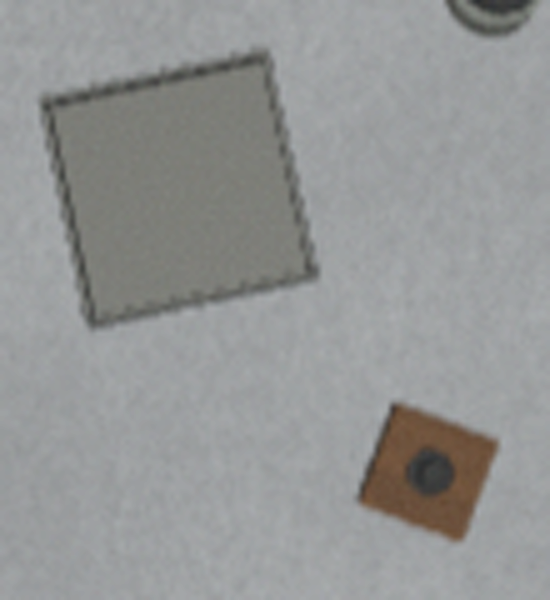

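Run:
```python
from h import *
t,s=camera_info("top"),camera_info("scene")
print('hole top',ray([[325+250/8-.4,180+232/8-.4]],.105,t),'scene',ray([[130+221/3.4-.3,180+223/3.4-.3]],.105,s))
# triangulate hole
def tri(a,b):
    A=[]
    for px,i in((a,t),(b,s)):
        p=cv2.undistortPoints(np.array(px,float).reshape(1,1,2),i['mtx'],i['distortion']).reshape(2)
        T=i['world_to_cam']; A+= [p[0]*T[2]-T[0],p[1]*T[2]-T[1]]
    A=np.array(A); return np.linalg.lstsq(A[:,:3],-A[:,3],rcond=None)[0]
print('tri hole',tri((325+250/8-.4,180+232/8-.4),(130+221/3.4-.3,180+223/3.4-.3)))
# slot corners top, lip
print('drive top', ray(np.array([[409,209],[619,219],[619,282],[409,276]])/8+[325-.4,180-.4],.105,t))
print('plate', ray(np.array([[147,130],[403,145],[400,342],[140,333]])/8+[325-.4,180-.4],.105,t))
print('pin top t',ray([[200+431/5,170+471/5]],.11,t),'stand corners', ray(np.array([[397,402],[498,440],[462,542],[360,503]])/5+[200-.4,170-.4],.055,t).round(4))
print('pin top s',ray([[130+402/3.4-.3,180+44/3.4-.3]],.11,s), tri((200+431/5,170+471/5),(130+402/3.4-.3,180+44/3.4-.3)))
# where TCP & grasp project in wrist
i=camera_info("wrist"); st=status.observe(); print(proj([st['tool_pos'],st['tool_pos']+[0,0,.019],st['tool_pos']-[0,0,.1]],i))
T=np.linalg.inv(i['world_to_cam']); R=cv2.Rodrigues(np.array([0,0,0.]))
from scipy.spatial.transform import Rotation as Ro
Rt=Ro.from_euler('xyz',st['tool_rot']).as_matrix()
print('cam in tool',Rt.T@(T[:3,3]-st['tool_pos']),(Rt.T@T[:3,:3]).round(3))
```

```text
hole top [[ 0.57749543 -0.12093318  0.105     ]] scene [[ 0.58109924 -0.11718582  0.105     ]]
tri hole [ 0.57830471 -0.11910382  0.10335989]
drive top [[ 0.58454438 -0.17104177  0.105     ]
 [ 0.58128757 -0.23746167  0.105     ]
 [ 0.56159406 -0.2368761   0.105     ]
 [ 0.56367319 -0.17051874  0.105     ]]
plate [[ 0.60931146 -0.0893749   0.105     ]
 [ 0.60454333 -0.1696605   0.105     ]
 [ 0.54318597 -0.16718903  0.105     ]
 [ 0.54630949 -0.08598424  0.105     ]]
pin top t [[0.44207978 0.05346953 0.11      ]] stand corners [[0.4765 0.0677 0.055 ]
 [0.4567 0.016  0.055 ]
 [0.405  0.035  0.055 ]
 [0.4252 0.0869 0.055 ]]
pin top s [[0.44270832 0.05426393 0.11      ]] [0.44222185 0.05390443 0.10975224]
[[283.30362123 282.28089237]
 [283.15435785 303.29519287]
 [283.76070543 217.96184864]]
cam in tool [ 0.08259281  0.00025986 -0.15690214] [[ 0.002 -0.953 -0.304]
 [ 1.     0.002 -0.   ]
 [ 0.001 -0.304  0.953]]
```

Request:
jog_arm([
  [[0, 0, 0, 0, 0, 1, 1], [0, 0, 0, 0, 0, 1, 1], [0, 0, 0, 0, 0, 1, 1], [0, 0, 0, 0, 0, 1, 1], [0, 0, 0, 0, 0, 1, 1], [0, 0, 0, 0, 0, 1, 1], [0, 0, 0, 0, 0, 1, 1], [0, 0, 0, 0, 0, 1, 1], [0, 0, 0, 0, 0, 1, 1], [0, 0, 0, 0, 0, 0.36, 1]],
])

```text
time: 1.4
tool_pos: [0.1159, 0.5118, 0.2264]
tool_rot: [-3.141, 0.001, 1.512]
contact_force: [0.2, -0.3, -0.3]
opening: 0.0921
```

Request:
jog_arm([
  [[-0.878, 0.705, 0.05, 0, 0, 0, 1], [-0.878, 0.705, 0.05, 0, 0, 0, 1], [-0.878, 0.705, 0.05, 0, 0, 0, 1], [-0.878, 0.705, 0.05, 0, 0, 0, 1], [-0.878, 0.705, 0.05, 0, 0, 0, 1], [-0.878, 0.705, 0.05, 0, 0, 0, 1], [-0.878, 0.705, 0.05, 0, 0, 0, 1], [-0.878, 0.705, 0.05, 0, 0, 0, 1], [-0.878, 0.705, 0.05, 0, 0, 0, 1], [-0.878, 0.705, 0.05, 0, 0, 0, 1], [0, 0, 0, 0, 0, 0, 1]],
])

```text
time: 2.78
tool_pos: [0.4449, 0.0512, 0.2012]
tool_rot: [-3.141, 0.0, 1.51]
contact_force: [-0.4, 0.2, -0.3]
opening: 0.0917
```

```bash
cat > snap.py <<'E'
import sys
from h import *
n,tag=sys.argv[1],sys.argv[2]
st=status.observe(); i=camera_info(n); p,d=read_camera(n)
np.savez(f"pics/{tag}.npz",p=p,d=d,mtx=i['mtx'],distortion=i['distortion'],world_to_cam=i['world_to_cam'])
cv2.imwrite(f"pics/{tag}.png",np.clip(p[:,:,::-1].astype(float)*1.5,0,255).astype(np.uint8))
print(st['time'],st['tool_pos'].round(4),st['tool_rot'].round(4),st['contact_force'].round(2),st['opening'])
E
python3 snap.py wrist w1
```

```text
2.775 [0.4449 0.0512 0.2012] [-3.1415e+00  5.0000e-04  1.5098e+00] [-0.44  0.16 -0.33] 0.09167658123586214
```

View pics/w1.png

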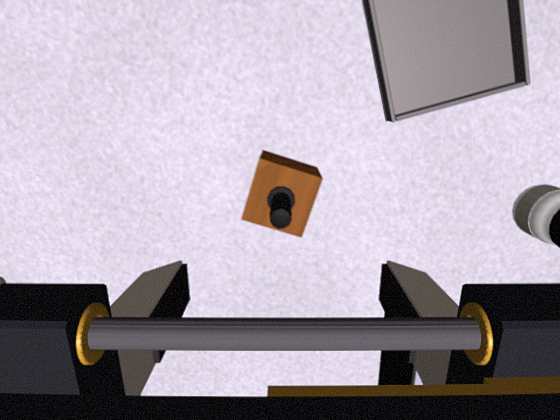

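The handle top is at (280,217), centred between the fingers; the stand top is around (282,199) and the tray at upper right.

Run:
```python
from h import *
f=np.load("pics/w1.npz"); i={k:f[k] for k in('mtx','distortion','world_to_cam')}
C=cloud("wrist",f['d'],i); X,Y,Z=C[...,0],C[...,1],C[...,2]
m=(Z>.1)&(Z<.12)&(abs(X-.442)<.03)&(abs(Y-.053)<.03); vv,uu=np.nonzero(m)
print('top',C[m].mean(0),C[m].min(0),C[m].max(0),m.sum(),uu.mean(),vv.mean(), ray([[uu.mean(),vv.mean()]],.11,i))
m=(Z>.045)&(Z<.063)&(abs(X-.442)<.05)&(abs(Y-.053)<.05)
r=cv2.minAreaRect((C[m][:,:2]*1000).astype(np.float32));print('stand',r,np.median(Z[m]))
```

```text
top [0.44261204 0.05387709 0.10817884] [0.43503324 0.04532289 0.10038274] [0.45022673 0.06054552 0.11091927] 413 280.25181598062954 217.68523002421307 [[0.44266689 0.05446349 0.11      ]]
stand ((442.6450500488281, 52.5245361328125), (56.64311981201172, 56.2913703918457), 68.94578552246094) 0.054084103327582345
```

Request:
jog_arm([
  [[0.05, -0.05, 0.5, 0, 0, 0, 1], [0, 0, 0.8, 0, 0, 0, 1], [0, 0, 0.8, 0, 0, 0, 1], [0, 0, 0.4, 0, 0, 0, 1], [0, 0, 0.2, 0, 0, 0, 1], [0, 0, 0, 0, 0, 0, 1]],
])

```text
time: 3.58
tool_pos: [0.4405, 0.0574, 0.0667]
tool_rot: [-3.141, -0.0, 1.516]
contact_force: [-0.4, -0.8, -0.3]
opening: 0.0916
```

Request:
jog_arm([
  [[0, 0, 0, 0, 0, 0, 0], [0, 0, 0, 0, 0, 0, 0], [0, 0, 0, 0, 0, 0, 0], [0, 0, 0, 0, 0, 0, 0], [0, 0, 0, 0, 0, 0, 0], [0, 0, 0, 0, 0, 0, 0]],
], squeeze=40)

```text
time: 4.32
tool_pos: [0.441, 0.0566, 0.0667]
tool_rot: [-3.142, -0.0, 1.515]
contact_force: [0.5, -0.0, -0.8]
opening: 0.0365
```

Request:
jog_arm([
  [[-0.05, 0.036, 0, 0, 0, 0, 0], [0, 0, 0, 0, 0, 0, 0], [0, 0, 0, 0, 0, 0, 0], [0, 0, 0, 0, 0, 0, 0], [0, 0, 0, 0, 0, 0, 0]],
])

```text
time: 4.95
tool_pos: [0.4427, 0.0541, 0.0667]
tool_rot: [3.142, -0.0, 1.515]
contact_force: [-0.2, -0.5, -0.5]
opening: 0.0152
```

```bash
python3 snap.py wrist w2
```

```text
4.95 [0.4427 0.0541 0.0667] [ 3.1416e+00 -1.0000e-04  1.5148e+00] [-0.15 -0.53 -0.45] 0.015159509525600865
```

View pics/w2.png

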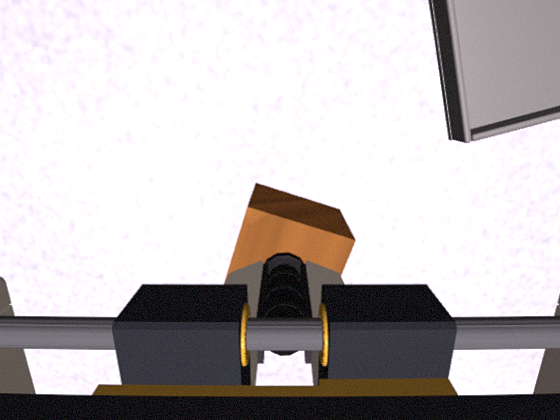

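The pin is gripped at 15 mm opening (image ~(285,290), vertical). Lift it and hover over the hole.

Request:
jog_arm([
  [[0, 0, -0.4, 0, 0, 0, 0], [0, 0, -0.8, 0, 0, 0, 0], [0, 0, -0.9, 0, 0, 0, 0], [0, 0, -0.76, 0, 0, 0, 0], [-0.5, 0.44, 0, 0, 0, 0, 0], [-0.6, 0.52, 0, 0, 0, 0, 0], [-0.7, 0.6, 0, 0, 0, 0, 0], [-0.6, 0.52, 0, 0, 0, 0, 0], [-0.5, 0.44, 0, 0, 0, 0, 0], [-0.4, 0.36, 0, 0, 0, 0, 0], [0, 0, 0, 0, 0, 0, 0], [0, 0, 0, 0, 0, 0, 0], [0, 0, 0, 0, 0, 0, 0]],
])

```text
time: 6.62
tool_pos: [0.5767, -0.1178, 0.2098]
tool_rot: [-3.141, -0.0, 1.516]
contact_force: [0.5, -0.2, 0.2]
opening: 0.015
```

```bash
python3 snap.py wrist w3; python3 snap.py scene s3
```

```text
6.625 [ 0.5767 -0.1178  0.2098] [-3.1414e+00 -3.0000e-04  1.5157e+00] [ 0.48 -0.16  0.16] 0.014963898776384254
6.675 [ 0.5768 -0.1179  0.21  ] [ 3.1416e+00 -2.0000e-04  1.5157e+00] [-0.34 -0.2  -0.47] 0.014941237556167544
```

View pics/w3.png

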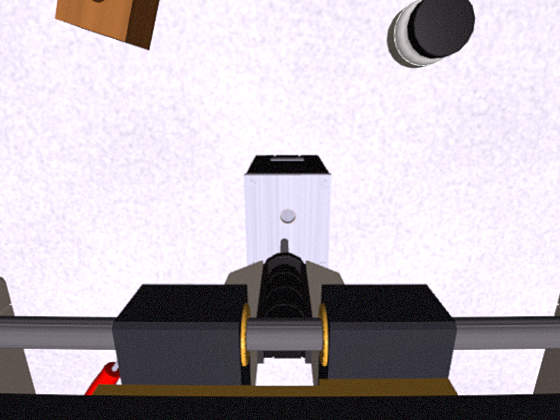

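View pics/s3.png

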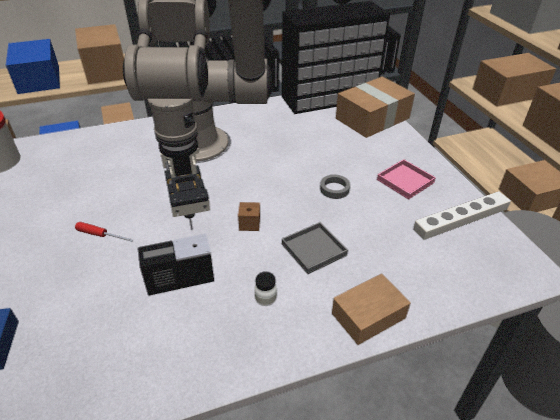

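The pin is held vertical. The hole shows at (288,216) in wrist, the tip at (284,240).

Run:
```python
from h import *
f=np.load("pics/w3.npz"); i={k:f[k] for k in('mtx','distortion','world_to_cam')}
p=f['p']; cv2.imwrite("pics/w3z.png",cv2.resize(p[150:275,235:340,::-1],None,fx=6,fy=6,interpolation=2)[:600])
print('hole',ray([[288,216]],.105,i),'tip',ray([[284,240]],.154,i), 'pred tip', proj([.5767,-.1178,.154],i))
C=cloud("",f['d'],i)
m=(abs(C[...,2]-.105)<.006)&(C[...,1]<-.05)
print(np.median(C[m],0),m.sum(),C[m][:,:2].min(0),C[m][:,:2].max(0))
```

```text
hole [[ 0.57993062 -0.11786812  0.105     ]] tip [[ 0.5769437  -0.11784976  0.154     ]] pred tip [[283.60345056 239.94478376]]
[ 0.5799654  -0.11833622  0.1040488 ] 7250 [ 0.54500722 -0.24581625] [ 0.61268836 -0.08518384]
```

View pics/w3z.png

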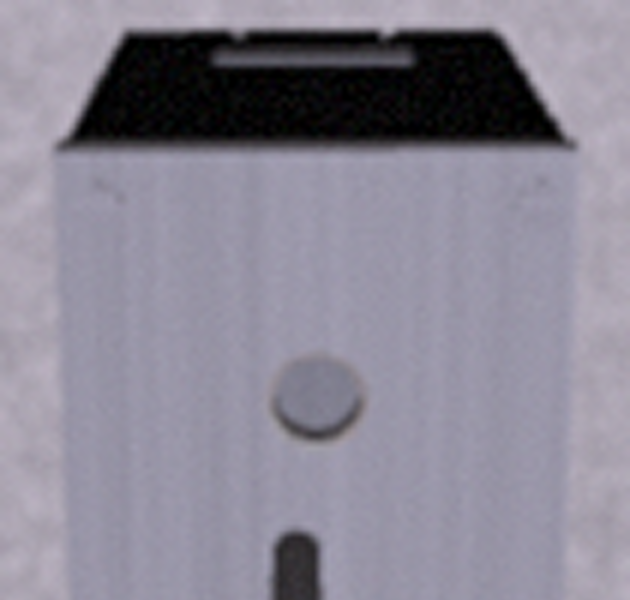

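Request:
jog_arm([
  [[0, 0.05, 0.42, 0, 0, 0, 0], [0, 0, 0.42, 0, 0, 0, 0], [0, 0, 0, 0, 0, 0, 0], [0, 0, 0, 0, 0, 0, 0]],
])

```text
time: 7.22
tool_pos: [0.5801, -0.1188, 0.1687]
tool_rot: [3.14, 0.0, 1.515]
contact_force: [0.1, -0.1, -0.7]
opening: 0.0155
```

```bash
python3 snap.py wrist w4;python3 snap.py scene s4
python3 - <<'E'
from h import *
f=np.load("pics/w4.npz")
cv2.imwrite("pics/w4z.png",cv2.resize(f['p'][150:275,235:340,::-1],None,fx=6,fy=6,interpolation=2)[:600])
f=np.load("pics/s4.npz")
cv2.imwrite("pics/s4z.png",cv2.resize(f['p'][190:270,150:250,::-1],None,fx=7,fy=7,interpolation=2)[:600])
E
```

```text
7.225 [ 0.5801 -0.1188  0.1687] [3.1403e+00 3.0000e-04 1.5151e+00] [ 0.09 -0.1  -0.66] 0.015549414480131567
7.275 [ 0.5802 -0.1189  0.1689] [3.1397e+00 5.0000e-04 1.5150e+00] [-0.02 -0.68 -0.37] 0.01503467880107566
```

View pics/w4z.png

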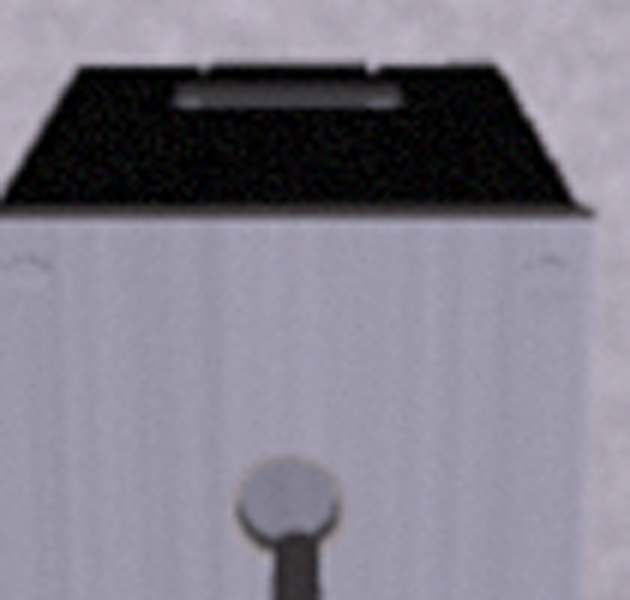

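View pics/s4z.png

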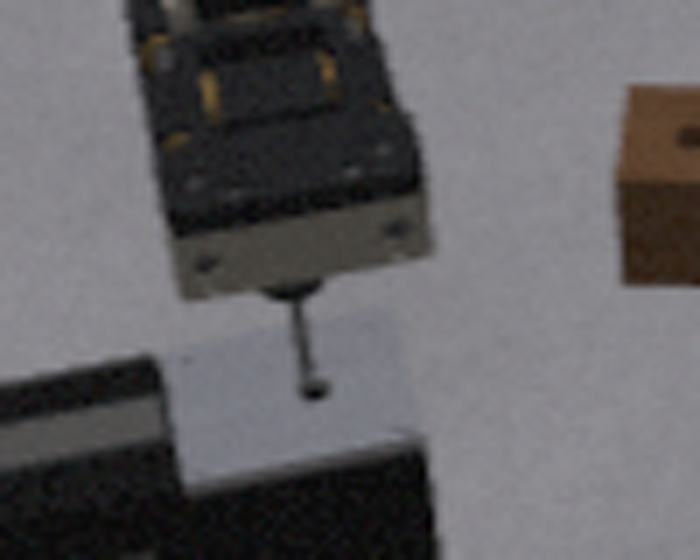

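Run:
```python
from h import *
f=np.load("pics/w4.npz"); i={k:f[k] for k in('mtx','distortion','world_to_cam')}
print('hole',ray([[282.8,232.8]],.105,i),'tip',ray([[284,240.5]],.1128,i),'pred',proj([.5801,-.1188,.1128],i))
f=np.load("pics/s4.npz"); i={k:f[k] for k in('mtx','distortion','world_to_cam')}
print('scene hole px->', ray([[150+314/7-.4,190+386/7-.4]],.105,i), 'tip pred px in crop',(proj([.5801,-.1188,.1128],i)-[150,190]+.4)*7)
print(status.observe()['tool_pos'])
```

```text
hole [[ 0.57974259 -0.11693673  0.105     ]] tip [[ 0.58037718 -0.11919705  0.1128    ]] pred [[283.51940799 239.92663889]]
scene hole px-> [[ 0.57916247 -0.11733997  0.105     ]] tip pred px in crop [[307.53702063 372.46627226]]
[ 0.58021504 -0.11895557  0.16890021]
```

Request:
jog_arm([
  [[0.03, -0.012, 0, 0, 0, 0, 0], [0, 0, 0.16, 0, 0, 0, 0], [0, 0, 0.16, 0, 0, 0, 0], [0, 0, 0.16, 0, 0, 0, 0], [0, 0, 0, 0, 0, 0, 0]],
])

```text
time: 7.95
tool_pos: [0.5786, -0.1172, 0.1426]
tool_rot: [-3.14, -0.001, 1.515]
contact_force: [-0.6, 0.4, -0.2]
opening: 0.015
```

The tip is in the hole without contact force. Press on in small steps.

Request:
jog_arm([
  [[0.01, 0.01, 0.1, 0, 0, 0, 0], [0, 0, 0.08, 0, 0, 0, 0], [0, 0, 0.05, 0, 0, 0, 0], [0, 0, 0, 0, 0, 0, 0]],
])

```text
time: 8.45
tool_pos: [0.5807, -0.1169, 0.1338]
tool_rot: [3.138, 0.0, 1.515]
contact_force: [-0.4, 0.8, 8.6]
opening: 0.0154
```

Request:
jog_arm([
  [[0, 0, 0.03, 0, 0, 0, 0], [0, 0, 0.02, 0, 0, 0, 0], [0, 0, 0, 0, 0, 0, 0]],
])

```text
time: 8.82
tool_pos: [0.5805, -0.117, 0.1306]
tool_rot: [3.139, 0.0, 1.515]
contact_force: [1.1, 1.2, 3.7]
opening: 0.0157
```

```bash
python3 snap.py scene s5
```

```text
8.825 [ 0.5805 -0.117   0.1306] [3.1391e+00 3.0000e-04 1.5148e+00] [1.07 1.16 3.66] 0.01569136601905787
```

View pics/s5.png

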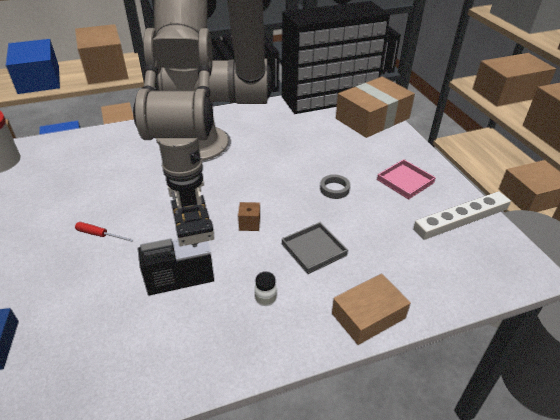

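Run:
```python
from h import *
f=np.load("pics/s5.npz")
cv2.imwrite("pics/s5z.png",cv2.resize(np.clip(f['p'][190:300,120:240,::-1]*1.8,0,255).astype(np.uint8),None,fx=5,fy=5,interpolation=2))
i={k:f[k] for k in('mtx','distortion','world_to_cam')}
C=cloud("",f['d'],i)
m=(abs(C[...,0]-.573)<.03)&(abs(C[...,1]+.203)<.03)&(C[...,2]>.1);print(np.percentile(C[m][:,2],[5,50,95]))
```

```text
[0.10355665 0.12934989 0.48175228]
```

View pics/s5z.png

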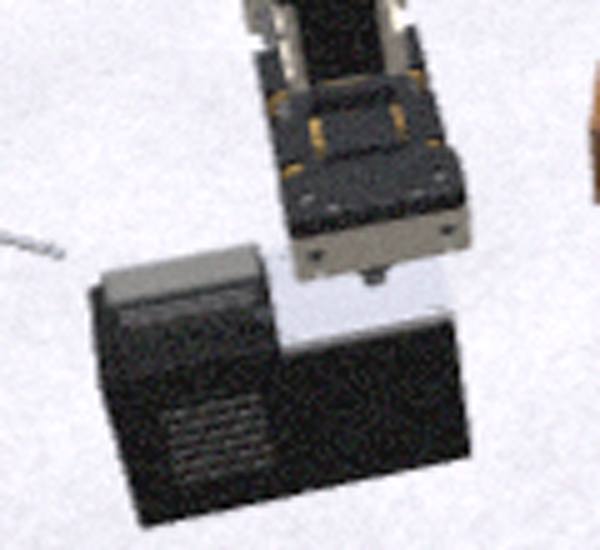

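Request:
jog_arm([
  [[0, 0, 0.01, 0, 0, 0, 0], [0, 0, 0, 0, 0, 0, 0], [0, 0, 0, 0, 0, 0, 0]],
])

```text
time: 9.25
tool_pos: [0.5798, -0.1169, 0.1293]
tool_rot: [3.141, -0.0, 1.515]
contact_force: [0.6, 1.1, 4.9]
opening: 0.0153
```

```bash
python3 snap.py scene s6
python3 - <<'E'
from h import *
f=np.load("pics/s6.npz")
cv2.imwrite("pics/s6z.png",cv2.resize(np.clip(f['p'][190:300,120:240,::-1]*1.8,0,255).astype(np.uint8),None,fx=5,fy=5,interpolation=2))
E
```

```text
9.25 [ 0.5798 -0.1169  0.1293] [ 3.1414e+00 -1.0000e-04  1.5148e+00] [0.57 1.12 4.93] 0.015270047549836189
```

View pics/s6z.png

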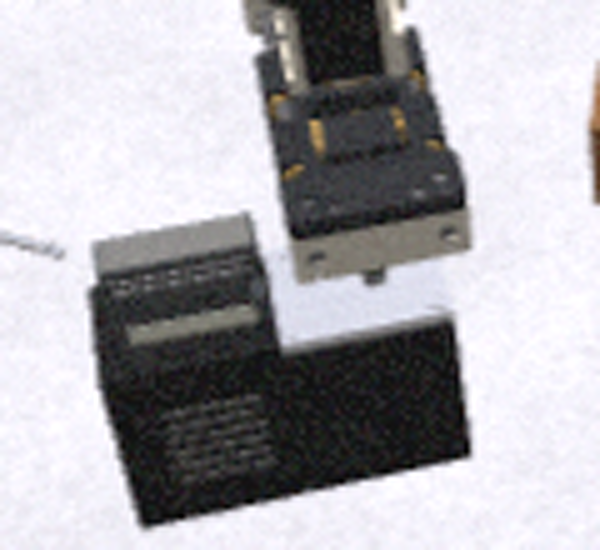

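The catch has released and the drive is rising (its light top at ~(175,245) in the crop). Hold until it is up.

Request:
jog_arm([
  [[0, 0, 0, 0, 0, 0, 0], [0, 0, 0, 0, 0, 0, 0], [0, 0, 0, 0, 0, 0, 0], [0, 0, 0, 0, 0, 0, 0]],
])

```text
time: 9.8
tool_pos: [0.5797, -0.1169, 0.1292]
tool_rot: [3.141, -0.0, 1.515]
contact_force: [1.2, 0.3, 4.0]
opening: 0.0154
```

```bash
python3 snap.py scene s7
python3 - <<'E'
from h import *
f=np.load("pics/s7.npz")
cv2.imwrite("pics/s7z.png",cv2.resize(np.clip(f['p'][190:300,120:240,::-1]*1.8,0,255).astype(np.uint8),None,fx=5,fy=5,interpolation=2))
i={k:f[k] for k in('mtx','distortion','world_to_cam')}
C=cloud("",f['d'],i); print(C[234:246,150])
E
```

```text
9.8 [ 0.5797 -0.1169  0.1292] [ 3.1415e+00 -1.0000e-04  1.5148e+00] [1.2  0.35 3.97] 0.015383967479125219
[[ 0.39778554 -0.21077188  0.00310341]
 [ 0.39982531 -0.21136836  0.00142335]
 [ 0.56215215 -0.20954821  0.14788586]
 [ 0.56735469 -0.20999118  0.14972992]
 [ 0.56988924 -0.2104729   0.14911625]
 [ 0.57351761 -0.21093454  0.14953365]
 [ 0.578739   -0.21136516  0.15146294]
 [ 0.57924737 -0.21187706  0.1489779 ]
 [ 0.58214147 -0.21234487  0.14874374]
 [ 0.58205492 -0.21286916  0.14568887]
 [ 0.58359033 -0.21336249  0.14416975]
 [ 0.58454945 -0.21386769  0.1420997 ]]
```

View pics/s7z.png

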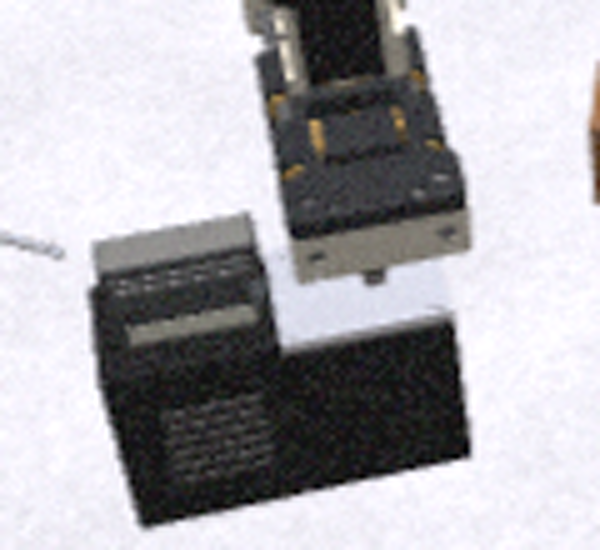

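The drive is up (top z ≈ 0.149). Take the pin back to the stand.

Request:
jog_arm([
  [[0, 0, -0.3, 0, 0, 0, 0], [0, 0, -0.6, 0, 0, 0, 0], [0, 0, -0.5, 0, 0, 0, 0], [0, 0, -0.3, 0, 0, 0, 0], [0.4, -0.36, 0, 0, 0, 0, 0], [0.6, -0.55, 0, 0, 0, 0, 0], [0.7, -0.64, 0, 0, 0, 0, 0], [0.7, -0.64, 0, 0, 0, 0, 0], [0.5, -0.45, 0, 0, 0, 0, 0], [0.33, -0.29, 0, 0, 0, 0, 0], [0, 0, 0.8, 0, 0, 0, 0], [0, 0, 0, 0, 0, 0, 0], [0, 0, 0, 0, 0, 0, 0]],
])

```text
time: 11.48
tool_pos: [0.4432, 0.0522, 0.175]
tool_rot: [3.141, 0.0, 1.514]
contact_force: [0.9, 1.4, -0.3]
opening: 0.0157
```

```bash
python3 snap.py wrist w8;python3 snap.py scene s8
python3 - <<'E'
from h import *
f=np.load("pics/w8.npz")
cv2.imwrite("pics/w8z.png",cv2.resize(f['p'][150:275,235:340,::-1],None,fx=6,fy=6,interpolation=2)[:600])
f=np.load("pics/s8.npz")
cv2.imwrite("pics/s8z.png",cv2.resize(f['p'][170:250,200:300,::-1],None,fx=7,fy=7,interpolation=2)[:600])
E
```

```text
11.475 [0.4432 0.0522 0.175 ] [3.1410e+00 1.0000e-04 1.5143e+00] [ 0.85  1.43 -0.33] 0.015712683469253814
11.525 [0.4435 0.0522 0.1753] [ 3.14   -0.      1.5142] [-0.72  0.12 -1.05] 0.015465999126426593
```

View pics/w8z.png

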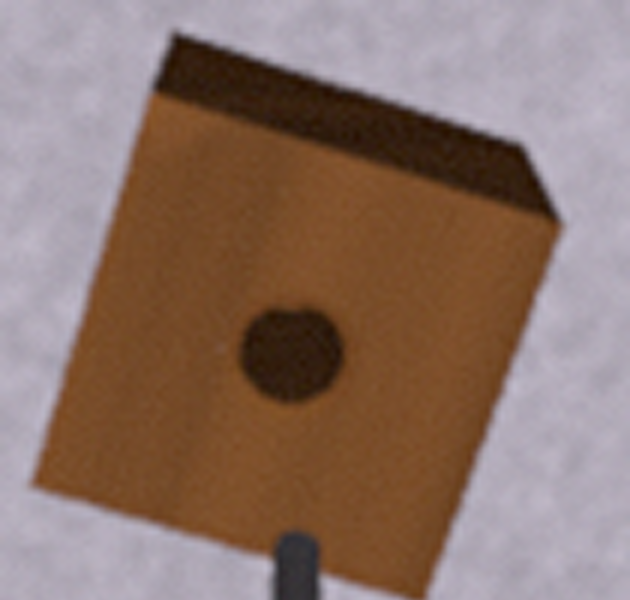

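View pics/s8z.png

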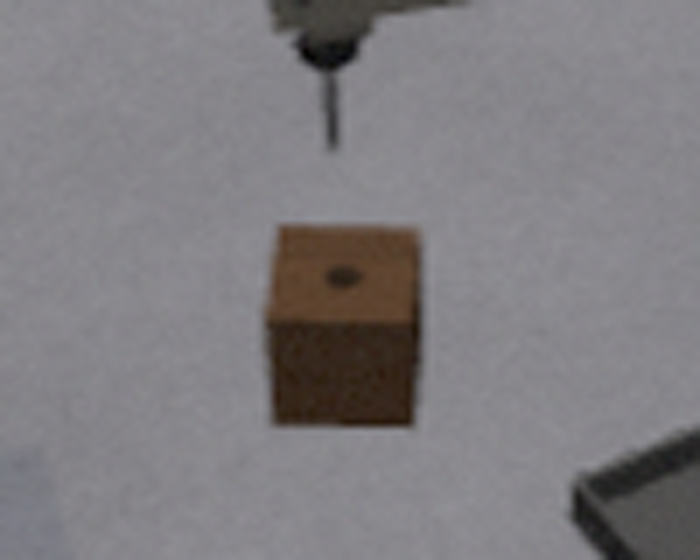

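Run:
```python
from h import *
f=np.load("pics/w8.npz"); i={k:f[k] for k in('mtx','distortion','world_to_cam')}
print(ray([[235+292/6-.4,150+355/6-.4]],.055,i), ray([[284,240.2]],.119,i))
f=np.load("pics/s8.npz"); i={k:f[k] for k in('mtx','distortion','world_to_cam')}
print(ray([[200+344/7-.4,170+277/7-.4]],.055,i)); print(status.observe()['tool_pos'])
```

```text
[[0.44303146 0.05355059 0.055     ]] [[0.44347735 0.05203773 0.119     ]]
[[0.44552549 0.05342269 0.055     ]]
[0.4434527  0.05225713 0.17530233]
```

Request:
jog_arm([
  [[0.02, 0, 0.3, 0, 0, 0, 0], [0, 0, 0.5, 0, 0, 0, 0], [0, 0, 0.5, 0, 0, 0, 0], [0, 0, 0.4, 0, 0, 0, 0], [0, 0, 0.24, 0, 0, 0, 0], [0, 0, 0.1, 0, 0, 0, 0], [0, 0, 0, 0, 0, 0, 0], [0, 0, 0, 0, 0, 0, 0]],
])

```text
time: 12.58
tool_pos: [0.4431, 0.0536, 0.0728]
tool_rot: [3.14, -0.0, 1.515]
contact_force: [0.1, 0.1, -0.9]
opening: 0.0151
```

Request:
jog_arm([
  [[0, 0, 0.06, 0, 0, 0, 0], [0, 0, 0.04, 0, 0, 0, 0], [0, 0, 0.02, 0, 0, 0, 0], [0, 0, 0, 0, 0, 0, 0], [0, 0, 0, 0, 0, 0, 0]],
])

```text
time: 13.2
tool_pos: [0.4425, 0.0536, 0.0667]
tool_rot: [3.141, -0.0, 1.515]
contact_force: [-1.4, 0.5, 5.3]
opening: 0.0155
```

Contact with the block (5 N up), so the collar is seated. Release.

Request:
jog_arm([
  [[0, 0, 0, 0, 0, 0, 0.35], [0, 0, 0, 0, 0, 0, 0.35], [0, 0, 0, 0, 0, 0, 0.5], [0, 0, 0, 0, 0, 0, 0.5], [0, 0, 0, 0, 0, 0, 0.6], [0, 0, -0.5, 0, 0, 0, 0.6], [0, 0, -0.8, 0, 0, 0, 0.6], [0, 0, -0.8, 0, 0, 0, 0.6], [0, 0, -0.7, 0, 0, 0, 0.6], [0, 0, 0, 0, 0, 0, 0.6]],
])

```text
time: 14.45
tool_pos: [0.444, 0.0535, 0.2086]
tool_rot: [3.136, -0.0, 1.515]
contact_force: [0.2, 0.5, -0.7]
opening: 0.0547
```

```bash
python3 snap.py wrist w9
```

```text
14.45 [0.444  0.0535 0.2086] [ 3.1358e+00 -1.0000e-04  1.5149e+00] [ 0.15  0.5  -0.68] 0.054706545539484265
```

View pics/w9.png

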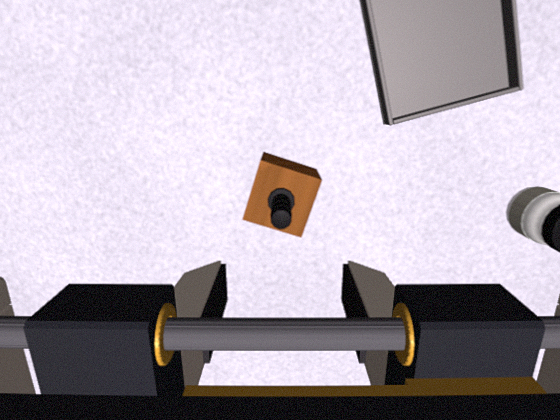

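The pin stands upright in its stand again ((281,215)). Go above the drive.

Request:
jog_arm([
  [[-0.4, 0.23, -0.3, 0, 0, 0, 0.6], [-0.7, 0.41, -0.2, 0, 0, 0, 0.7], [-0.85, 0.5, -0.12, 0, 0, 0, 0.7], [-0.85, 0.5, 0, 0, 0, 0, 0.7], [-0.85, 0.5, 0, 0, 0, 0, 0.7], [-0.75, 0.44, 0, 0, 0, 0, 0.7], [-0.54, 0.32, 0, 0, 0, 0, 0.7], [0, 0, 0, 0, 0, 0, 0.7], [0, 0, 0, 0, 0, 0, 0.7]],
])

```text
time: 15.62
tool_pos: [0.5728, -0.2004, 0.2357]
tool_rot: [-3.139, -0.002, 1.515]
contact_force: [-0.3, -0.0, 1.0]
opening: 0.0641
```

```bash
python3 snap.py wrist w10
python3 - <<'E'
from h import *
f=np.load("pics/w10.npz"); i={k:f[k] for k in('mtx','distortion','world_to_cam')}
C=cloud("",f['d'],i); X,Y,Z=C[...,0],C[...,1],C[...,2]
for z in(.15,.105):
    m=(abs(Z-z)<.006)&(abs(X-.575)<.06)&(Y<-.05)&(Y>-.27)
    r=cv2.minAreaRect((C[m][:,:2]*1000).astype(np.float32));print(z,r,np.median(Z[m]),m.sum())
E
```

```text
15.625 [ 0.5728 -0.2004  0.2357] [-3.1390e+00 -1.5000e-03  1.5148e+00] [-0.35 -0.03  1.01] 0.0641026221217448
0.15 ((574.541259765625, -202.9056854248047), (70.9302978515625, 22.031044006347656), 86.96247863769531) 0.1493771385019012 2994
0.105 ((576.4971923828125, -166.63063049316406), (159.09744262695312, 64.11878204345703), 86.84989166259766) 0.10397951366716152 13189
```

View pics/w10.png

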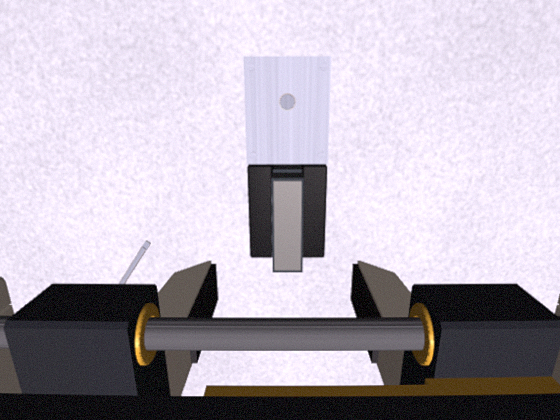

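Drive top at (288,225), centred at (0.5745,-0.203), z 0.149, with yaw matching the gripper. Descend.

Request:
jog_arm([
  [[-0.04, 0.036, 0.4, 0, 0, 0, 0.7], [0, 0, 0.7, 0, 0, 0, 0.7], [0, 0, 0.6, 0, 0, 0, 0.7], [0, 0, 0.4, 0, 0, 0, 0.7], [0, 0, 0.2, 0, 0, 0, 0.7], [0, 0, 0, 0, 0, 0, 0.7], [0, 0, 0, 0, 0, 0, 0.7], [0, 0, 0, 0, 0, 0, 0.7]],
])

```text
time: 16.68
tool_pos: [0.5756, -0.2034, 0.1232]
tool_rot: [3.14, 0.001, 1.515]
contact_force: [-0.0, 0.3, 0.5]
opening: 0.0642
```

Request:
jog_arm([
  [[0.01, -0.02, 0.22, 0, 0, 0, 0.7], [0, 0, 0, 0, 0, 0, 0.7], [0, 0, 0, 0, 0, 0, 0.7]],
])

```text
time: 17.05
tool_pos: [0.5741, -0.2027, 0.111]
tool_rot: [-3.141, -0.0, 1.515]
contact_force: [0.3, -0.1, -1.1]
opening: 0.0641
```

Request:
jog_arm([
  [[0, 0, 0, 0, 0, 0, 0.4], [0, 0, 0, 0, 0, 0, 0.32], [0, 0, 0, 0, 0, 0, 0.25], [0, 0, 0, 0, 0, 0, 0], [0, 0, 0, 0, 0, 0, 0], [0, 0, 0, 0, 0, 0, 0], [0, 0, 0, 0, 0, 0, 0]],
], squeeze=25)

```text
time: 17.92
tool_pos: [0.5743, -0.2027, 0.1113]
tool_rot: [3.141, -0.0, 1.515]
contact_force: [0.3, 0.6, 1.2]
opening: 0.0223
```

Request:
jog_arm([
  [[0, 0, -0.1, 0, 0, 0, 0], [0, 0, -0.2, 0, 0, 0, 0], [0, 0, -0.3, 0, 0, 0, 0], [0, 0, -0.4, 0, 0, 0, 0], [0, 0, -0.4, 0, 0, 0, 0], [0, 0, -0.4, 0, 0, 0, 0], [0, 0, -0.2, 0, 0, 0, 0], [0, 0, 0, 0, 0, 0, 0]],
], squeeze=30)

```text
time: 18.92
tool_pos: [0.5745, -0.2028, 0.2123]
tool_rot: [3.14, 0.001, 1.515]
contact_force: [-0.5, -0.0, -2.2]
opening: 0.0219
```

```bash
python3 snap.py scene s11
```

```text
18.925 [ 0.5745 -0.2028  0.2123] [3.1398e+00 6.0000e-04 1.5148e+00] [-0.53 -0.01 -2.16] 0.021880243343652586
```

View pics/s11.png

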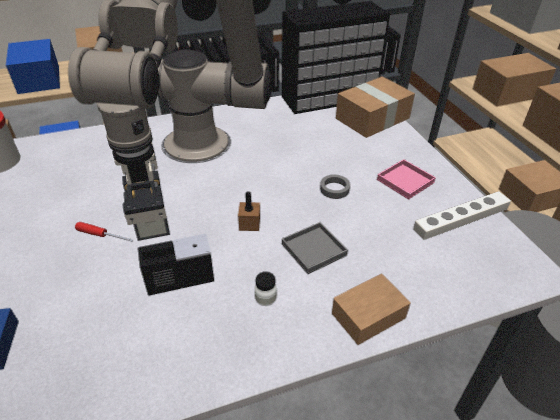

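The drive is out and held (box at (152,220), load −2.2 N). Carry it over the tray, turning 15° to match.

Request:
jog_arm([
  [[0.4, 0, 0, 0, 0, 0, 0], [0.7, 0, 0, 0, 0, 0, 0], [0.9, 0, 0, 0, 0, 0, 0], [0.9, -0.03, 0, 0, 0, 0, 0], [0.9, -0.03, 0, 0, 0, 0, 0], [0.9, 0, 0, 0, 0, 0, 0], [0.9, 0, 0, 0, 0, 0, 0], [0.8, 0, 0, 0, 0, 0, 0], [0.6, 0, 0, 0, 0, 0, 0], [0.42, 0, 0, 0, 0, 0, 0], [0.3, 0, 0, 0, 0, 0, 0], [0, 0, 0, 0, 0, -0.6, 0], [0, 0, 0, 0, 0, -0.6, 0], [0, 0, 0, 0, 0, -0.59, 0], [0, 0, 0, 0, 0, 0, 0], [0, 0, 0, 0, 0, 0, 0]],
])

```text
time: 20.98
tool_pos: [0.5928, 0.1826, 0.2112]
tool_rot: [-3.141, -0.0, 1.781]
contact_force: [-0.7, -0.4, -1.4]
opening: 0.0219
```

```bash
python3 snap.py wrist w12;python3 snap.py scene s12
python3 - <<'E'
from h import *
f=np.load("pics/w12.npz"); i={k:f[k] for k in('mtx','distortion','world_to_cam')}
st=status.observe();print(st['tool_pos'])
# tray outer corners prediction in scene and wrist
a=np.radians(12.3)
for c in((.593,.183),(.591,.1815)):
  P=[[c[0]+.0625*(sx*np.cos(a)-sy*np.sin(a)),c[1]+.0625*(sx*np.sin(a)+sy*np.cos(a)),.022] for sx,sy in((1,1),(1,-1),(-1,-1),(-1,1))]
  print(proj(P,i).round(1).tolist(), proj(P,camera_info("scene")).round(1).tolist(),proj(P,camera_info("top")).round(1).tolist())
E
```

```text
20.975 [0.5928 0.1826 0.2112] [-3.1415 -0.      1.7811] [-0.68 -0.35 -1.43] 0.0218983809333309
21.025 [0.5928 0.1827 0.2112] [-3.1415 -0.      1.7815] [ 0.34  0.4  -2.61] 0.021410033004636377
[0.59282352 0.18270807 0.21118527]
[[352.0, 122.8], [345.5, 249.2], [222.8, 249.5], [215.7, 123.2]] [[347.6, 249.0], [307.4, 268.2], [280.5, 237.7], [319.3, 220.8]] [[206.4, 188.3], [252.4, 178.3], [262.6, 224.0], [216.3, 234.3]]
[[349.5, 124.0], [343.3, 250.1], [220.6, 250.4], [213.3, 124.4]] [[346.8, 248.6], [306.5, 267.8], [279.7, 237.4], [318.5, 220.5]] [[207.0, 189.1], [253.0, 179.0], [263.2, 224.8], [216.9, 235.0]]
```

View pics/w12.png

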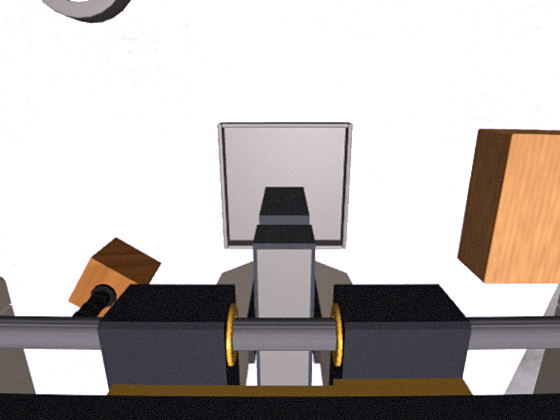

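View pics/s12.png

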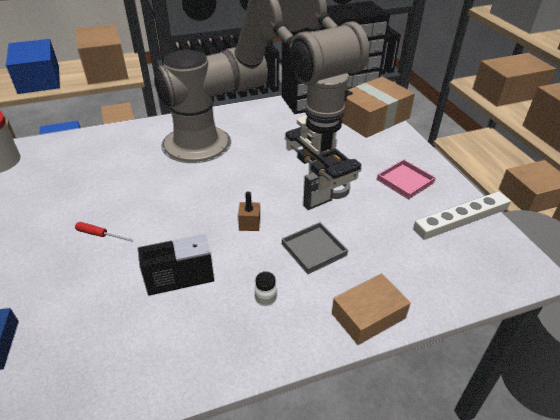

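The tray corners match my prediction ((219–352,123), bottom row 248), and the drive is aligned. Lower it.

Request:
jog_arm([
  [[0, 0, 0.3, 0, 0, 0, 0], [0, 0, 0.5, 0, 0, 0, 0], [0, 0, 0.6, 0, 0, 0, 0], [0, 0, 0.6, 0, 0, 0, 0], [0, 0, 0.4, 0, 0, 0, 0], [0, 0, 0.3, 0, 0, 0, 0], [0, 0, 0.12, 0, 0, 0, 0], [0, 0, 0, 0, 0, 0, 0], [0, 0, 0, 0, 0, 0, 0], [0, 0, 0, 0, 0, 0, 0]],
])

```text
time: 22.32
tool_pos: [0.5933, 0.183, 0.071]
tool_rot: [3.14, -0.0, 1.783]
contact_force: [-0.2, -0.5, -1.2]
opening: 0.0218
```

Request:
jog_arm([
  [[0, 0, 0.1, 0, 0, 0, 0], [0, 0, 0.1, 0, 0, 0, 0], [0, 0, 0.04, 0, 0, 0, 0], [0, 0, 0, 0, 0, 0, 0], [0, 0, 0, 0, 0, 0, 0]],
])

```text
time: 22.95
tool_pos: [0.5929, 0.1828, 0.0583]
tool_rot: [3.141, -0.0, 1.783]
contact_force: [-0.1, -0.7, -2.1]
opening: 0.022
```

Request:
jog_arm([
  [[0, 0, 0.03, 0, 0, 0, 0], [0, 0, 0.03, 0, 0, 0, 0], [0, 0, 0.02, 0, 0, 0, 0], [0, 0, 0, 0, 0, 0, 0], [0, 0, 0, 0, 0, 0, 0]],
])

```text
time: 23.58
tool_pos: [0.5929, 0.1829, 0.0543]
tool_rot: [3.141, -0.0, 1.783]
contact_force: [0.3, 0.1, -2.8]
opening: 0.0221
```

Request:
jog_arm([
  [[0, 0, 0.015, 0, 0, 0, 0], [0, 0, 0.01, 0, 0, 0, 0], [0, 0, 0, 0, 0, 0, 0], [0, 0, 0, 0, 0, 0, 0]],
])

```text
time: 24.08
tool_pos: [0.5929, 0.1829, 0.0533]
tool_rot: [3.141, -0.0, 1.783]
contact_force: [-0.7, -0.3, 1.9]
opening: 0.0217
```

Touchdown (force flipped from −2.5 to about +2 N). Release slowly.

Request:
jog_arm([
  [[0, 0, 0, 0, 0, 0, 0.26], [0, 0, 0, 0, 0, 0, 0.28], [0, 0, 0, 0, 0, 0, 0.32], [0, 0, 0, 0, 0, 0, 0.38], [0, 0, 0, 0, 0, 0, 0.45], [0, 0, 0, 0, 0, 0, 0.5], [0, 0, 0, 0, 0, 0, 0.5]],
])

```text
time: 24.95
tool_pos: [0.5928, 0.1829, 0.053]
tool_rot: [3.142, -0.0, 1.783]
contact_force: [-0.4, 0.7, 0.3]
opening: 0.046
```

```bash
python3 snap.py wrist w13;python3 snap.py scene s13
```

```text
24.95 [0.5928 0.1829 0.053 ] [ 3.1415e+00 -1.0000e-04  1.7833e+00] [-0.42  0.67  0.25] 0.04597537031908097
25.0 [0.5928 0.1829 0.053 ] [ 3.1415e+00 -1.0000e-04  1.7832e+00] [-0.11  0.31 -0.14] 0.04575327096961016
```

View pics/w13.png

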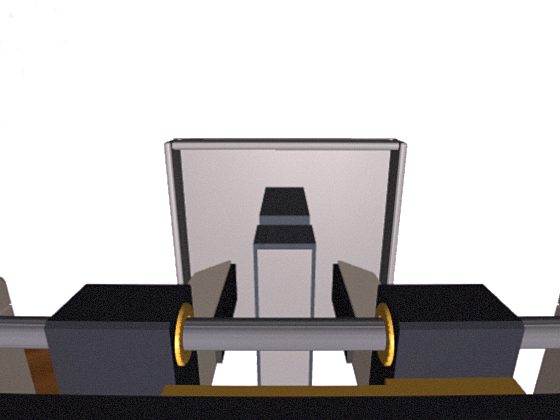

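The drive stands free in the tray between the open fingers, at (285,250). Retreat straight up.

Request:
jog_arm([
  [[0, 0, -0.2, 0, 0, 0, 0.5], [0, 0, -0.5, 0, 0, 0, 0.5], [0, 0, -0.8, 0, 0, 0, 0.5], [0, 0, -0.8, 0, 0, 0, 0.5], [0, 0, -0.8, 0, 0, 0, 0.5], [0, 0, -0.4, 0, 0, 0, 0.5], [-0.8, 0, 0, 0, 0, 0, 0.5], [-0.8, 0, 0, 0, 0, 0, 0.5], [-0.8, 0, 0, 0, 0, 0, 0.5], [-0.6, 0, 0, 0, 0, 0, 0.5], [0, 0, 0, 0, 0, 0, 0.5], [0, 0, 0, 0, 0, 0, 0.5]],
])

```text
time: 26.55
tool_pos: [0.6243, 0.0368, 0.2284]
tool_rot: [3.141, -0.0, 1.783]
contact_force: [-0.9, 0.3, -0.2]
opening: 0.0457
```

```bash
python3 snap.py wrist w14;python3 snap.py scene s14;python3 snap.py top t14
python3 - <<'E'
from h import *
f=np.load("pics/w14.npz"); i={k:f[k] for k in('mtx','distortion','world_to_cam')}
for t in("w14","t14","s14"):
    f=np.load(f"pics/{t}.npz"); i={k:f[k] for k in('mtx','distortion','world_to_cam')}
    C=cloud("",f['d'],i); 
    for n,c,h in(("drive",(.593,.183),.092),("pin",(.443,.0535),.11)):
        m=(abs(C[...,2]-h)<.006)&(np.hypot(C[...,0]-c[0],C[...,1]-c[1])<.06)
        if m.sum()>5: print(t,n,cv2.minAreaRect((C[m][:,:2]*1000).astype(np.float32)),np.median(C[m][:,2]))
E
```

```text
26.55 [0.6243 0.0368 0.2284] [ 3.1411e+00 -5.0000e-04  1.7833e+00] [-0.9   0.31 -0.24] 0.04574585173803391
26.6 [0.6243 0.0372 0.2284] [ 3.1412e+00 -4.0000e-04  1.7841e+00] [1.31 0.95 0.07] 0.04621803919028845
26.65 [0.6242 0.0374 0.2283] [ 3.1412e+00 -3.0000e-04  1.7845e+00] [-0.55  0.86  0.51] 0.04605862437301501
w14 drive ((596.5792236328125, 166.85792541503906), (20.970821380615234, 38.00038146972656), 11.599767684936523) 0.09124734032249232
w14 pin ((442.97967529296875, 52.54490280151367), (15.244756698608398, 14.884160041809082), 51.70452117919922) 0.10867134292734157
t14 drive ((591.8192138671875, 181.46588134765625), (22.30192756652832, 69.61127471923828), 12.403841018676758) 0.09231458179869056
s14 drive ((593.2208862304688, 183.5200653076172), (27.094961166381836, 71.3621826171875), 12.078706741333008) 0.09127187928762848
s14 pin ((443.554443359375, 55.449241638183594), (13.251070976257324, 18.08374786376953), 73.21451568603516) 0.10779823835398672
```

View pics/s14.png

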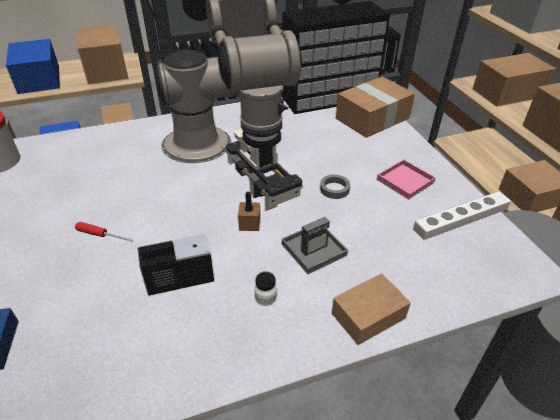

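View pics/t14.png

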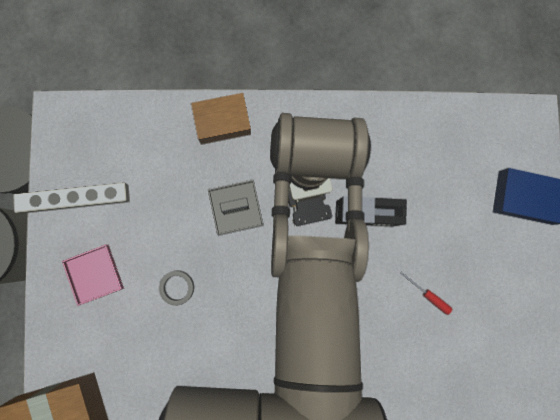

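The drive stands upright in the grey tray, top at z 0.092 and centred. The pin is in its stand, the slot is empty and the bystanders have not moved. Hand in.

```bash
python3 -c "
from cell import ticket
print(ticket.hand_in())"
```

```text
the job is handed in; nothing more can be done
None
```

The job is done and was handed in at about 26.7 s of robot time, under the 58 s limit. I took the pin from its stand and pressed it through the hole; the catch let go at a push of about 9 N. The drive sprang up, with its top at z ≈ 0.149. I put the pin back, lifted the drive out and set it in the grey tray with light contact (about 2 N).

**Last checks:**
- **Drive:** it stands upright in the grey tray at about (0.592, 0.182). Its top is at z ≈ 0.092, which matches 4 mm of tray floor plus 88 mm of drive.
- **Pin:** it stands upright in its stand. The cameras put its top at z ≈ 0.108–0.109, where about 0.110 was expected.
- **Everything else:** the jar, tape, screwdriver and pink tray look unmoved, and the robot was touching nothing when I handed in.

**Disagreements:** the cameras differed by 2–4 mm on horizontal positions, so I used the wrist camera for the fits. In the last wrist view only part of the drive was visible, so its footprint and position there were off; the top and scene views agreed to within about 2 mm.

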